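# Lock the spoon box with its pin

### The job

Shut the lid of the spoon box, then lock it with the flanged steel pin that stands in the collar on the tray: put the pin through the round opening of the lid's hasp, feel around under light pressure (never above about 30 N) for the hole hidden below until it drops in, and leave it fully home and upright with its flange down on the hasp. Let go, and do not shift the dabbas, tumbler, fork or spoon.

Things in the scene. Friction and masses are not known exactly. Their poses are not given: they have to be found in the camera images.
- box: steel spoon box screwed to the counter, 120 (x) x 200 (y) x 60 mm high, open-topped, walls 4 mm, on a strap that reaches 20 mm beyond both y sides. Origin: centre of its underside, z up, x away from the lock block. The lock block, 64 x 64 mm and 60 mm high, stands against the middle of its -x side, centre at x = -92, y = 0 mm
- block_top (a point): centre of the lock block's hard flat top, at box x = -92, y = 0, z = 60 mm. ONE vertical blind hole in it: 14 mm in diameter, 26 mm deep, its centre up to 7 mm either way from this point in box x and in box y, different each time: to be found by feel. A thin black rubber dust skin, 53 mm across, hides it and gives way freely. Pressing the pin here above 30 N fails
- lid (a joint): angle of the box's lid in rad: 0 shut (firm stop), about 0.5 to 0.85 at the start, 1.1 fully open. Hinge friction (0.3 N m) keeps it where it is left; about 4 to 8 N from above near the middle of the lid pushes it shut
- hinge (a point): middle of the lid's hinge line, at box x = 60, y = 0, z = 60 mm; the axis runs along the box's y. The lid is a 4 mm steel sheet, 122 mm long from here towards box -x and 204 mm wide; its free (-x) edge swings up. Shut, its top is at box z = 65 mm
- hasp (a point): centre of the hasp's round opening, on the hasp's upper face; moves with the lid. The hasp is a 64 x 64 x 5 mm steel plate sticking out in front of the lid, with a 36 mm round opening. With the lid shut it lies over the lock block: this point is then at box x = -92, y = 0, z = 66 mm, 6 mm above the block's hard top
- pin: loose steel lock pin, about 120 g, standing upright: round shank 12 mm in diameter and 30 mm long (its lowest 3 mm taper to an 8.4 mm wide foot), then a flange 56 mm in diameter and 5 mm thick, then a round grip 18 mm in diameter and 40 mm tall; 75 mm tall in all. Origin: centre of the shank's foot; z runs up along the pin to the grip
- pin_tip (a point): centre of the pin's foot (same as the pin's origin). Fully home, the flange rests on the hasp and the foot is at box z = 36 mm; on the block's hard top, before it drops in, the foot is at box z = 60 mm
- pin_grip (a point): point on the pin's axis at which to grip it, 60 mm above its foot and 25 mm above the flange's upper face
- collar: fixed aluminium collar on the tray that holds the pin upright at the start: 42 mm in diameter (foot 48 mm), 36 mm high, open on top with an 18 mm bore; the pin's flange rests on its rim, so the pin lifts straight out by 30 mm. Origin: centre of its underside
- tray: fixed low steel tray 260 (x) x 300 (y) mm, floor 4 mm thick, rim 22 mm high. Origin: centre of its underside
- dabba_a: round aluminium dabba on the tray, 76 mm in diameter, 55 mm high; origin at the centre of its underside; to be left alone
- dabba_b: round aluminium dabba on the tray, 72 mm in diameter, 48 mm high; origin at the centre of its underside; to be left alone
- tumbler: short open steel tumbler on the tray, 64 mm across the rim, 70 mm high; origin at the centre of its underside; to be left alone
- fork: red plastic fork lying on the tray, about 143 mm long along its x, 24 mm wide, 4 mm thick; to be left alone
- spoon: steel spoon about 155 mm long lying inside the spoon box; to be left alone
Mind the look-alikes: they are no part of the job. Leave any brown or red look-alike of the pin alone.

How it is judged:
By the outcome, as a careful person would: the job done as asked, in the order asked, and still so for the second after the job is handed in, with the robot touching nothing.
It also fails if it takes over 72 s, if anything falls off the work surface, if the arm or the gripper's body presses on something with over 40 N, if the wrist force passes 120 N, or if a joint passes its speed limit or range.

### The arm

A 6-joint arm with a two-finger parallel gripper is mounted at the origin on the work surface. World frame = base frame: x ahead of the robot, y to its left, z up, the work surface at z = 0. Lengths are in m, angles in rad, forces in N, time in s.
With the tool pointing down it reaches from about 0.275 to 0.875 m from the base axis. Payload 12.5 kg.
Tool frame: the origin (TCP) lies midway between the tips of the shut fingers; the grasp point (between the pads) lies 19 mm behind it; z points along the fingers, y is the line along which they close (so a half turn about z gives the same grasp; the last joint's range is limited). The gripper opens to 85 mm and grips with 20 to 120 N. Pads are 22 mm wide; open, the fingers measure 114 mm over their backs; the gripper's body (76 mm by 85 mm) begins 54 mm behind the grasp point. The pads swing forward as they close: fully open they stand 13 mm farther back than shut.
Start: joints at [1.193, 0.351, 1.652, -0, 1.139, -0.085], TCP at [0.159, 0.527, 0.231] pointing down, gripper open.
Joint ranges: [-2.75, 2.75], [-0.79, 2.1], [0.01, 2.65], [-1.57, 4.71], [0.07, 3.14], [-2.87, 2.87]. Speed limits (rad/s): [2.22, 2.22, 2.79, 3.14, 3.14, 3.14].

### API

Orientations are given as a unit quaternion [x, y, z, w].
In Python, from plant import bot, viewer gives the robot as it stands.
- The arm moves only by the tool jog_arm, never from a script. Its argument "deltas" is one flat list of numbers, 4 for each row, row after row: the shift along the tool's x, y, z in m, then the turn about the tool's z in units of 6 degrees (1.0 is 6 degrees). In form: [tx, ty, tz, spin, tx, ty, tz, spin, ...]. A call has 1 to 10 rows; each row shifts and turns the commanded pose from where the row before left it, along the tool's axes as they then stand; what a row does not reach is not made up. A row lasts 1/12 s, in which the tool goes at most 41.7 mm and 7.16 degrees, less where a joint would pass 70% of its speed; a pose out of reach is approached as far as the arm can. A call with a gripper value outside its range is refused whole. "jaw" is the opening, from 0 (shut) to 1 (fully open), set as the call begins (left out, the last holds). The fingers move at their own pace and stop on an object; "newtons" is the grip in N (left out, the last holds). Time passes only in rows, so rows that do not move let the fingers close. It gives the time, the measured TCP pose, the force, the opening and the grip force at its end, in the units of the state.
- bot.sense(): the state, without advancing time (a new reading comes with each control period).
- viewer.snapshot(name): name is "scene" or "top" or "wrist"; returns the picture (400x640x3 uint8, blue, green, red); there is no depth.
- viewer.camera_model(name): a dict with "fx", "fy", "cx", "cy" (pixels), "k1" (the pictures are not rectified: a ray, as slopes to the right and down, at radius r is drawn at 1 + k1 r^2 times it, then the intrinsics apply), "extrinsics" (4x4, takes a point from camera to world coordinates). Camera axes: x right, y up, looking along -z (the intrinsics and any distortion apply to the point x, -y, -z); pixel columns grow to the right and rows downward; lengths in m; the calibration is good to about 2 mm. A picture is of the moment at which its call begins: read the wrist's pose just before it. camera_model takes no time and is no camera call; for the wrist camera it gives the pose at the moment of the call.
- bot.close_job(): hands the job in; it is judged then, once.
The state is a dict: "time": time; "joint_positions": joint angles; "qvel": joint speeds; "joint_torque": joint torques, N m; "tcp_pos": TCP position; "tool_rot": TCP orientation; "contact_force": force on the tool from outside, world axes, zero at the start; "torque": the same for the moment, N m; "width": finger opening in m; "finger_force": force on a finger pad.
Only numpy, scipy, OpenCV 4.12 (cv2) and the standard library are available. Lean on these libraries where they do the work, as an engineer would, in place of code of your own. Each camera call takes 0.05 s, during which the arm holds its last target. There are 200 camera calls.

## Working session

There is one attempt and no reset: what is moved stays moved. The work goes in short steps, Python scripts to look and compute and a tool call to move; the robot and the scene stay as the last step left them, time stands still between calls to the robot, and variables do not carry over. Pictures are saved under pics/ and viewed, at most 10 in all, crops included, and the job is handed in when it is done.

Besides the shell and the picture viewer there is one more tool, called after ">>>" as name(argument=value, ...), one argument or row to a line, values as JSON. jog_arm: Moves the arm, as the interface text tells. Its arguments: {"type":"object","properties":{"deltas":{"type":"array"},"jaw":{"type":"number"},"newtons":{"type":"number"}},"required":["deltas"]}

```bash
ls; mkdir -p pics; cat > h.py <<'E'
import numpy as np, cv2
from plant import bot, viewer
def ray(m,u,v):
    p=cv2.undistortPoints(np.array([[[u,v]]],float),np.array([[m['fx'],0,m['cx']],[0,m['fy'],m['cy']],[0,0,1.]]),np.array([m['k1'],0,0,0.]))[0,0]
    T=np.array(m['extrinsics']); d=T[:3,:3]@np.array([p[0],-p[1],-1.]); return T[:3,3],d/np.linalg.norm(d)
def onz(m,u,v,z):
    o,d=ray(m,u,v); return o+d*(z-o[2])/d[2]
def proj(m,P):
    T=np.array(m['extrinsics']); q=T[:3,:3].T@(np.array(P)-T[:3,3]); a=np.array([q[0],-q[1]])/-q[2]
    a=a*(1+m['k1']*(a@a)); return np.array([m['fx']*a[0]+m['cx'],m['fy']*a[1]+m['cy']])
E
python3 - <<'E'
from h import *
s=bot.sense();print(s)
a=viewer.snapshot("scene");b=viewer.snapshot("top")
cv2.imwrite("pics/scene.png",a);cv2.imwrite("pics/top.png",b)
for n in("scene","top","wrist"):
    m=viewer.camera_model(n);print(n,m)
E
```

```text
pics
{'time': 0.0, 'joint_positions': array([ 1.19341660e+00,  3.51244604e-01,  1.65246616e+00, -7.62682025e-06,
        1.13906633e+00, -8.46312156e-02]), 'qvel': array([-0.00044866,  0.00102751,  0.00031474, -0.00129194, -0.00198263,
       -0.0011969 ]), 'joint_torque': array([ 1.01123394e-03, -5.06127834e+01, -2.91391522e+01,  5.13467694e-05,
        4.46282953e-03, -4.40223175e-05]), 'tcp_pos': array([0.15858872, 0.52628217, 0.23073784]), 'tool_rot': array([ 1.45850522e-01,  9.89306461e-01, -5.77281966e-04, -1.32222103e-04]), 'contact_force': array([ 0.59058794, -0.99816616, -0.28509151]), 'torque': array([-0.02532833, -0.03663859,  0.03396894]), 'finger_force': 0.0, 'width': 0.08545268323581402}
scene {'fx': 473.24421713008985, 'fy': 473.24421713008985, 'cx': 318.0924483720031, 'cy': 201.61183057017416, 'k1': 0.021057846959757143, 'extrinsics': array([[-0.09764939, -0.77529189,  0.62400888,  1.19931857],
       [ 0.99522005, -0.07688038,  0.06022013,  0.06877501],
       [ 0.00128586,  0.6269066 ,  0.77909336,  0.94387431],
       [ 0.        ,  0.        ,  0.        ,  1.        ]])}
top {'fx': 414.92671020146486, 'fy': 414.92671020146486, 'cx': 310.6645131064519, 'cy': 198.97734118537582, 'k1': 0.033892478292696135, 'extrinsics': array([[ 0.0241649 ,  0.99781193, -0.061542  ,  0.44818829],
       [-0.99954821,  0.02301464, -0.01933155, -0.01138543],
       [-0.01787288,  0.06198134,  0.99791727,  0.97253509],
       [ 0.        ,  0.        ,  0.        ,  1.        ]])}
wrist {'fx': 341.92264638280244, 'fy': 341.92264638280244, 'cx': 319.1015363835285, 'cy': 195.543633327306, 'k1': -0.06244585024079613, 'extrinsics': array([[ 0.2885595 , -0.92316093, -0.2539829 ,  0.09419869],
       [ 0.9574613 ,  0.27790946,  0.07768001,  0.54586786],
       [-0.0011269 , -0.2655941 ,  0.96408428,  0.37304122],
       [ 0.        ,  0.        ,  0.        ,  1.        ]])}
```

View pics/scene.png

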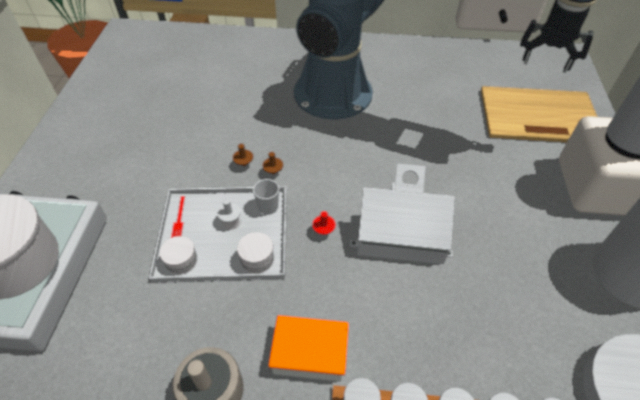

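View pics/top.png

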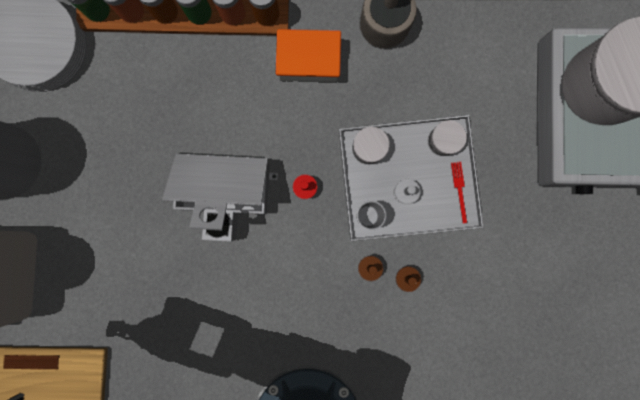

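The pin candidates in the top view are the steel one in the tray at (407,190), the red one at (305,187), and two brown ones at (371,267) and (408,278). The steel one standing in the collar on the tray fits. The box is at about (215,185), with its hasp raised at (210,215) and its lock block below at (217,228). I'll confirm with an enlarged crop.

```bash
python3 - <<'E'
from h import *
b=cv2.imread("pics/top.png");m=viewer.camera_model("top")
c1=cv2.resize(b[140:250,150:290],None,fx=5.5,fy=5.0,interpolation=cv2.INTER_CUBIC)
c1=cv2.resize(b[140:250,155:290],None,fx=4,fy=4,interpolation=cv2.INTER_CUBIC)
c2=cv2.resize(b[165:220,380:440],None,fx=4,fy=4,interpolation=cv2.INTER_CUBIC)
o=np.zeros((440,790,3),np.uint8);o[:c1.shape[0],:c1.shape[1]]=c1;o[:220,545:785]=c2
cv2.imwrite("pics/crop1.png",o)
print(onz(m,408,190,.045),onz(m,217,225,.06))
E
```

```text
[ 0.5304427  -0.20992265  0.045     ] [0.44236601 0.21095573 0.06      ]
```

View pics/crop1.png

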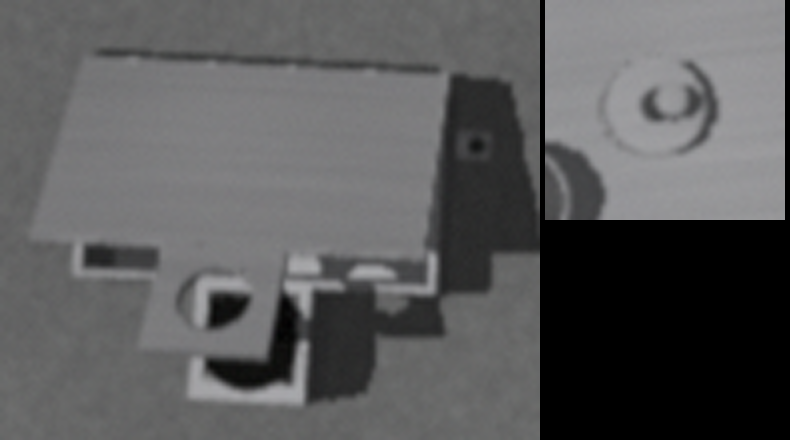

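The crop confirms the steel pin in its collar, with the flange centre at top-view pixel (407.5,191.7). It also shows the hasp over the black skin on the lock block. Next I'll compute the box pose.

```bash
cat >> h.py <<'E'
def rel(target,s=None):
    from scipy.spatial.transform import Rotation as R
    s=s or bot.sense(); r=R.from_quat(s['tool_rot']).as_matrix()
    return np.round(r.T@(np.array(target)-s['tcp_pos']),4)
E
python3 - <<'E'
from h import *
m=viewer.camera_model("top");f=lambda x,y:(155+(x+.5)/4-.5,140+(y+.5)/4-.5)
A=onz(m,*f(188,400),.06);B=onz(m,*f(304,403),.06)
H1=onz(m,*f(92,53),.062);H2=onz(m,*f(445,72),.062)
print(A,B,np.linalg.norm(A-B),H1,H2,np.linalg.norm(H1-H2))
w1=onz(m,*f(73,276),.06);w2=onz(m,*f(436,292),.06);print(w1,w2,np.linalg.norm(w1-w2))
for p,q in((B,A),(H2,H1),(w2,w1)): print(np.degrees(np.arctan2(-(q-p)[0],(q-p)[1])))
yaw=np.arctan2(-(w1-w2)[0],(w1-w2)[1]);ex=np.array([np.cos(yaw),np.sin(yaw),0]);
print("origin est",(A+B)/2+.124*ex,(H1+H2)/2-.06*ex,(w1+w2)/2+.06*ex)
pin=onz(m,407.5,191.7,.045);print(pin)
print(rel([.52,.215,.21]))
E
```

```text
[0.40957689 0.24344943 0.06      ] [0.40942494 0.17970811 0.06      ] 0.06374150339278667 [0.5999791  0.30384522 0.062     ] [0.59381492 0.10768827 0.062     ] 0.19625378238009644
[0.47614255 0.30964895 0.06      ] [0.47196294 0.10917141 0.06      ] 0.20052109883831268
-0.136583857106453
-1.7999135210860506
-1.1943423955230237
origin est [0.53347397 0.20899415 0.06      ] [0.53691004 0.20701737 0.062     ] [0.53403971 0.20815956 0.06      ]
[ 0.52661618 -0.20885507  0.045     ]
[-0.4359 -0.1937  0.021 ]
```

>>> jog_arm(
  deltas=[-0.036,-0.016,0,0,-0.036,-0.016,0,0,-0.036,-0.016,0,0,-0.036,-0.016,0,0,-0.036,-0.016,0,0,-0.036,-0.016,0,0,-0.036,-0.016,0,0,-0.036,-0.016,0,0,-0.036,-0.016,0,0,-0.036,-0.016,0,0],
  jaw=0,
)

```text
time: 0.93
tcp_pos: [0.4583, 0.2678, 0.2312]
tool_rot: [0.146, 0.989, -0.0, -0.0]
contact_force: [0.3, 0.9, 0.7]
width: -0.0001
finger_force: 0.0
```

>>> jog_arm(
  deltas=[-0.036,-0.016,0,0,-0.036,-0.016,0,0,0,0,0,-1,0,0,0,-1,0,0,0,-0.8,0,0,0,0],
)

```text
time: 1.43
tcp_pos: [0.5169, 0.2178, 0.2309]
tool_rot: [-0.002, 1.0, -0.0, -0.0]
contact_force: [-0.1, -0.1, 0.1]
width: -0.0002
finger_force: 0.0
```

```bash
python3 - <<'E'
from h import *
from scipy.spatial.transform import Rotation as R
s=bot.sense();print(s['time'],s['tcp_pos'],R.from_quat(s['tool_rot']).as_matrix().round(3).tolist(),s['contact_force'],rel([.53,.208,.15]))
E
```

```text
1.4333 [0.51687056 0.2177629  0.23089318] [[-1.0, -0.004, -0.001], [-0.004, 1.0, -0.0], [0.001, -0.0, -1.0]] [-0.13927994 -0.14133382  0.14745311] [-0.0132 -0.0098  0.0809]
```

>>> jog_arm(
  deltas=[0,-0.01,0.025,0,0,0,0.025,0,0,0,0.015,0,0,0,0.012,0,0,0,0.012,0,0,0,0.012,0,0,0,0.012,0,0,0,0.012,0,0,0,0.012,0,0,0,0.012,0],
)

```text
time: 2.27
tcp_pos: [0.5169, 0.2081, 0.0813]
tool_rot: [-0.0, 1.0, 0.0, 0.0]
contact_force: [-1.6, 0.2, 2.9]
width: -0.0
finger_force: 1.1
```

>>> jog_arm(
  deltas=[0,0,0.006,0,0,0,0.004,0,0,0,0.003,0,0,0,0.002,0,0,0,0.001,0,0,0,0.001,0,0,0,0,0],
)

```text
time: 2.85
tcp_pos: [0.5171, 0.2081, 0.0654]
tool_rot: [-0.0, 1.0, 0.0, 0.0]
contact_force: [-0.5, 0.3, -0.0]
width: 0.0001
finger_force: 0.0
```

>>> jog_arm(
  deltas=[0,0,0.001,0,0,0,0.001,0,0,0,0,0,0,0,0,0],
)

```text
time: 3.18
tcp_pos: [0.5173, 0.2082, 0.0649]
tool_rot: [-0.0, 1.0, 0.0, 0.001]
contact_force: [-7.2, -2.1, 19.7]
width: 0.0001
finger_force: 9.5
```

>>> jog_arm(
  deltas=[0,0,-0.03,0,0,0,-0.035,0,0,0,-0.035,0,0.02,0,-0.035,0,0.02,0,-0.03,0,0,0,0,0,0,0,0,0],
)

```text
time: 3.77
tcp_pos: [0.4772, 0.2083, 0.2301]
tool_rot: [-0.0, 1.0, 0.001, 0.002]
contact_force: [0.8, -0.1, 0.1]
width: 0.0001
finger_force: 0.0
```

```bash
python3 - <<'E'
from h import *
m=viewer.camera_model("wrist");a=viewer.snapshot("wrist");cv2.imwrite("pics/w1.png",a)
print(bot.sense()['tcp_pos'],proj(m,[.442,.21,.066]))
g=cv2.cvtColor(a,cv2.COLOR_BGR2GRAY);u,v=proj(m,[.442,.21,.066])
k=(g<40).astype(np.uint8)
n,l,st,c=cv2.connectedComponentsWithStats(k)
for i in range(1,n):
    if st[i,4]>300:
        cs,_=cv2.findContours((l==i).astype(np.uint8),0,2);e=cv2.fitEllipse(cs[0]);print(st[i],c[i],e,onz(m,*e[0],.066))
E
```

```text
[0.47707217 0.20811297 0.22866056] [320.77366098 138.21160245]
[ 300  120   39   38 1141] [318.99035933 138.44347064] ((319.0047302246094, 138.4338836669922), (37.191322326660156, 37.324134826660156), 3.206831932067871) [0.44219825 0.20842674 0.066     ]
[119 214  32  31 500] [136.084 228.144] ((134.73403930664062, 229.08973693847656), (22.369762420654297, 33.25316619873047), 51.3531494140625) [0.52903813 0.02886175 0.066     ]
[   23   236   594   164 48749] [317.59584812 348.30987302] ((317.0549621582031, 369.31011962890625), (193.08523559570312, 479.3528137207031), 89.59357452392578) [0.69437931 0.20649524 0.066     ]
```

View pics/w1.png

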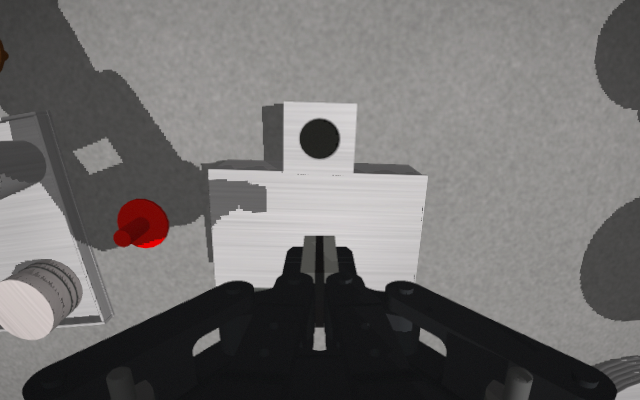

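The wrist view shows the lid shut, with the hasp opening centred at (319,138), which is world (0.442,0.208). Next I'll move to the pin.

>>> jog_arm(
  deltas=[-0.006,-0.035,0,0,-0.006,-0.035,0,0,-0.006,-0.035,0,0,-0.006,-0.035,0,0,-0.006,-0.035,0,0,-0.006,-0.035,0,0,-0.006,-0.035,0,0,-0.006,-0.035,0,0,-0.006,-0.035,0,0,-0.006,-0.035,0,0],
  jaw=0.5,
)

```text
time: 4.65
tcp_pos: [0.5369, -0.144, 0.2266]
tool_rot: [-0.0, 1.0, 0.0, -0.001]
contact_force: [1.3, 0.3, -0.2]
width: 0.0427
finger_force: 0.0
```

>>> jog_arm(
  deltas=[-0.006,-0.035,0,0,-0.006,-0.032,0,0,0,0,0,0,0,0,0,0,0,0,0,0],
)

```text
time: 5.07
tcp_pos: [0.5488, -0.2087, 0.2268]
tool_rot: [0.0, 1.0, 0.001, -0.001]
contact_force: [-0.1, 0.0, -0.4]
width: 0.0429
finger_force: 0.0
```

```bash
python3 - <<'E'
from h import *
m=viewer.camera_model("wrist");a=viewer.snapshot("wrist");cv2.imwrite("pics/w2.png",a)
s=bot.sense();print(s['tcp_pos'],s['width'],proj(m,[.5266,-.2089,.045]),proj(m,[.5266,-.2089,.085]))
E
```

```text
[ 0.54886987 -0.20824408  0.22723919] 0.04292168886474241 [318.71175832 151.133863  ] [318.70172864 157.72720522]
```

View pics/w2.png

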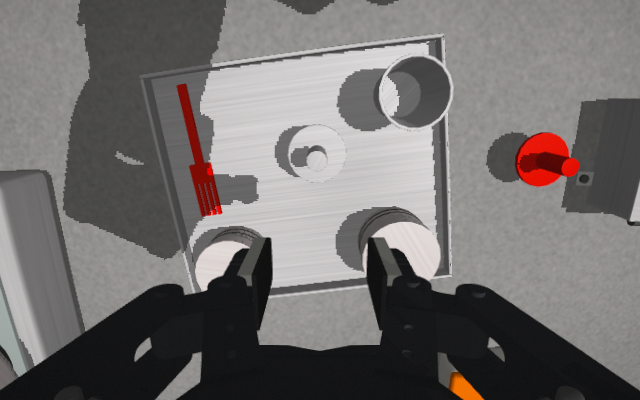

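The pin grip top is at (317,158) and the flange at (317.5,153), which agrees with the estimate, so the pin is at about (0.527,-0.210).

>>> jog_arm(
  deltas=[0.011,-0.0015,0,0,0.011,0,0,0,0,0,0.03,0,0,0,0.03,0,0,0,0.03,0,0,0,0.03,0,0,0,0.025,0,0,0,0.018,0,0,0,0.011,0,0,0,0,0],
)

```text
time: 5.95
tcp_pos: [0.5261, -0.2091, 0.0523]
tool_rot: [-0.001, 1.0, 0.001, -0.002]
contact_force: [0.4, -0.1, -0.3]
width: 0.0424
finger_force: 0.0
```

>>> jog_arm(
  deltas=[0,0,0,0,0,0,0,0,0,0,0,0,0,0,0,0,0,0,0,0,0,0,0,0],
  jaw=0,
  newtons=60,
)

```text
time: 6.45
tcp_pos: [0.5279, -0.2106, 0.0557]
tool_rot: [-0.0, 1.0, -0.0, 0.001]
contact_force: [-0.0, 1.7, 7.6]
width: 0.0159
finger_force: 59.1
```

>>> jog_arm(
  deltas=[0,0,-0.005,0,0,0,-0.01,0,0,0,-0.015,0,0,0,-0.02,0,0,0,-0.02,0,0,0,-0.02,0,0,0,-0.02,0,0,0,-0.02,0,0,0,0,0,0,0,0,0],
)

```text
time: 7.28
tcp_pos: [0.5273, -0.2106, 0.1856]
tool_rot: [-0.0, 1.0, -0.001, 0.001]
contact_force: [0.4, 0.1, -2.0]
width: 0.0166
finger_force: 58.6
```

```bash
python3 - <<'E'
from h import *
a=viewer.snapshot("wrist");b=viewer.snapshot("scene")
s=bot.sense();print(s['tcp_pos'],s['width'],s['contact_force'],s['torque'])
u,v=proj(viewer.camera_model("scene"),s['tcp_pos']).astype(int)
c=cv2.resize(b[v-50:v+50,u-50:u+50],(400,400),interpolation=cv2.INTER_CUBIC)
w=cv2.resize(a[100:400,160:460],(400,400));cv2.imwrite("pics/g.png",np.hstack([c,w]))
E
```

```text
[ 0.52656058 -0.2102005   0.18361767] 0.01619287896327544 [ 0.4298579  -0.31308371 -1.94210338] [ 0.04326746  0.00351415 -0.00645089]
```

View pics/g.png

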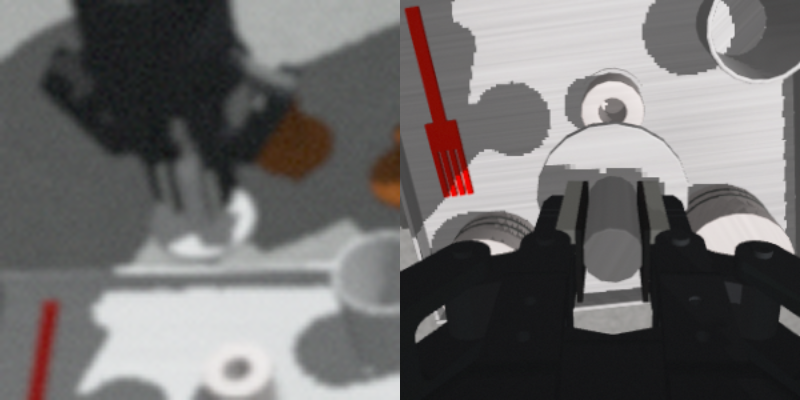

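The pin is held upright and centred between the pads. I'll carry it over the hasp.

>>> jog_arm(
  deltas=[0.007,0.035,0,0,0.007,0.035,0,0,0.007,0.035,0,0,0.007,0.035,0,0,0.007,0.035,0,0,0.007,0.035,0,0,0.007,0.035,0,0,0.007,0.035,0,0,0.007,0.035,0,0,0.007,0.035,0,0],
)

```text
time: 8.22
tcp_pos: [0.4557, 0.141, 0.1834]
tool_rot: [-0.0, 1.0, -0.0, -0.001]
contact_force: [0.8, 0.7, -2.0]
width: 0.0164
finger_force: 58.8
```

>>> jog_arm(
  deltas=[0.007,0.035,0,0,0.007,0.034,0,0,0,0,0,0,0,0,0,0,0,0,0,0,0,0,0,0],
)

```text
time: 8.72
tcp_pos: [0.4429, 0.2076, 0.1838]
tool_rot: [0.0, 1.0, -0.0, -0.0]
contact_force: [-0.6, -0.3, -0.9]
width: 0.0164
finger_force: 59.0
```

```bash
python3 - <<'E'
from h import *
for i in range(3):
    m=viewer.camera_model("wrist");a=viewer.snapshot("wrist")
    s=bot.sense();print(s['tcp_pos'],s['contact_force'],rel([.4422,.2084,.115]))
cv2.imwrite("pics/w3.png",a)
E
```

```text
[0.44304189 0.20752332 0.18396235] [-0.25212228  0.71874916 -1.35400278] [0.0008 0.0009 0.069 ]
[0.44311793 0.20756576 0.18409156] [-0.29572608  0.06445835 -1.29789614] [0.0009 0.0008 0.0691]
[0.44311661 0.2076554  0.18416278] [ 0.0417097  -0.71078934 -1.83473719] [0.0009 0.0008 0.0692]
```

View pics/w3.png

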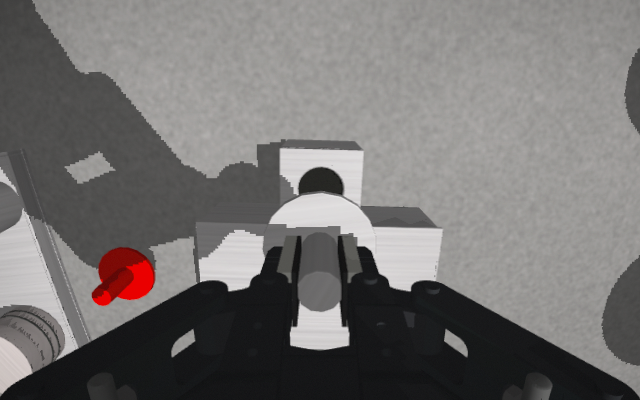

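The wrist view shows the pin over the hasp, with the opening at about (320,182). The flange is centred in line with it. I'll lower it to just above the block.

>>> jog_arm(
  deltas=[0.001,0.001,0.02,0,0,0,0.02,0,0,0,0.015,0,0,0,0.008,0,0,0,0.005,0,0,0,0.003,0,0,0,0,0,0,0,0,0],
)

```text
time: 9.53
tcp_pos: [0.4423, 0.2096, 0.1139]
tool_rot: [-0.0, 1.0, 0.0, 0.0]
contact_force: [-0.2, -0.7, 0.1]
width: 0.0159
finger_force: 59.0
```

>>> jog_arm(
  deltas=[0,0,0.001,0,0,0,0.001,0,0,0,0.001,0,0,0,0,0,0,0,0,0],
)

```text
time: 9.95
tcp_pos: [0.4419, 0.2095, 0.1103]
tool_rot: [-0.0, 1.0, -0.0, 0.0]
contact_force: [-0.5, 0.0, -1.1]
width: 0.0164
finger_force: 59.0
```

>>> jog_arm(
  deltas=[0,0,0.001,0,0,0,0.001,0,0,0,0,0,0,0,0,0],
)

```text
time: 10.28
tcp_pos: [0.4419, 0.2095, 0.1082]
tool_rot: [-0.0, 1.0, -0.0, -0.0]
contact_force: [0.5, -0.4, -1.6]
width: 0.016
finger_force: 59.0
```

>>> jog_arm(
  deltas=[0,0,0.001,0,0,0,0,0,0,0,0,0],
)

```text
time: 10.53
tcp_pos: [0.4419, 0.2095, 0.1072]
tool_rot: [-0.0, 1.0, -0.0, -0.0]
contact_force: [-0.4, -0.1, -2.0]
width: 0.0163
finger_force: 59.0
```

>>> jog_arm(
  deltas=[0,0,0.0007,0,0,0,0,0,0,0,0,0],
)

```text
time: 10.78
tcp_pos: [0.4419, 0.2095, 0.1066]
tool_rot: [-0.0, 1.0, -0.0, 0.0]
contact_force: [0.1, 0.4, -1.4]
width: 0.0161
finger_force: 59.0
```

>>> jog_arm(
  deltas=[0,0,0.0007,0,0,0,0,0,0,0,0,0],
)

```text
time: 11.03
tcp_pos: [0.4419, 0.2096, 0.1059]
tool_rot: [-0.0, 1.0, -0.0, -0.0]
contact_force: [1.3, 0.7, -1.1]
width: 0.016
finger_force: 59.0
```

>>> jog_arm(
  deltas=[0,0,0.0005,0,0,0,0,0,0,0,0,0],
)

```text
time: 11.28
tcp_pos: [0.4419, 0.2095, 0.1054]
tool_rot: [-0.0, 1.0, -0.0, -0.0]
contact_force: [-0.2, -0.2, -1.2]
width: 0.0164
finger_force: 59.0
```

>>> jog_arm(
  deltas=[0,0,0.0004,0,0,0,0,0,0,0,0,0],
)

```text
time: 11.53
tcp_pos: [0.4419, 0.2095, 0.105]
tool_rot: [-0.0, 1.0, -0.0, -0.0]
contact_force: [0.1, -0.0, -0.8]
width: 0.016
finger_force: 59.0
```

>>> jog_arm(
  deltas=[0,0,0.0005,0,0,0,0,0,0,0,0,0],
)

```text
time: 11.78
tcp_pos: [0.4419, 0.2095, 0.1045]
tool_rot: [-0.0, 1.0, 0.0, 0.0]
contact_force: [-0.7, 0.1, -1.6]
width: 0.016
finger_force: 59.0
```

>>> jog_arm(
  deltas=[0,0,0.0005,0,0,0,0,0,0,0,0,0],
)

```text
time: 12.03
tcp_pos: [0.442, 0.2096, 0.1041]
tool_rot: [-0.0, 1.0, 0.0, 0.0]
contact_force: [0.2, -0.4, -0.7]
width: 0.0165
finger_force: 59.0
```

>>> jog_arm(
  deltas=[0,0,0.0005,0,0,0,0,0,0,0,0,0],
)

```text
time: 12.28
tcp_pos: [0.4421, 0.2095, 0.1036]
tool_rot: [-0.0, 1.0, 0.0, 0.0]
contact_force: [1.3, -1.2, 1.0]
width: 0.0162
finger_force: 59.2
```

>>> jog_arm(
  deltas=[0,0,0.0005,0,0,0,0,0,0,0,0,0],
)

```text
time: 12.53
tcp_pos: [0.4421, 0.2095, 0.1031]
tool_rot: [-0.0, 1.0, 0.0, 0.0]
contact_force: [1.0, -2.2, 3.1]
width: 0.0163
finger_force: 59.3
```

>>> jog_arm(
  deltas=[0,0,0.0004,0,0,0,0,0,0,0,0,0],
)

```text
time: 12.78
tcp_pos: [0.4422, 0.2096, 0.1028]
tool_rot: [-0.0, 1.0, 0.0, 0.0]
contact_force: [2.3, -1.8, 5.1]
width: 0.0161
finger_force: 59.6
```

>>> jog_arm(
  deltas=[-0.0008,-0.0007,0,0,0,0,0,0,0,0,0,0],
)

```text
time: 13.03
tcp_pos: [0.4425, 0.2088, 0.1023]
tool_rot: [-0.0, 1.0, -0.0, -0.0]
contact_force: [1.0, -2.1, -0.6]
width: 0.0162
finger_force: 59.3
```

>>> jog_arm(
  deltas=[0,0,0.0007,0,0,0,0,0,0,0,0,0],
)

```text
time: 13.28
tcp_pos: [0.4425, 0.2088, 0.1017]
tool_rot: [-0.0, 1.0, -0.0, -0.0]
contact_force: [1.9, -0.9, -1.9]
width: 0.0165
finger_force: 59.2
```

>>> jog_arm(
  deltas=[0,0,0.0007,0,0,0,0,0,0,0,0,0],
)

```text
time: 13.53
tcp_pos: [0.4427, 0.2088, 0.1011]
tool_rot: [-0.0, 1.0, -0.0, -0.0]
contact_force: [1.9, -1.9, -1.0]
width: 0.0167
finger_force: 59.2
```

>>> jog_arm(
  deltas=[-0.0005,-0.0005,0.001,0,0,0,0.001,0,0,0,0,0,0,0,0,0],
)

```text
time: 13.87
tcp_pos: [0.443, 0.2083, 0.099]
tool_rot: [-0.0, 1.0, -0.0, -0.0]
contact_force: [-0.6, -0.3, -1.0]
width: 0.0163
finger_force: 59.2
```

>>> jog_arm(
  deltas=[0,0,0.001,0,0,0,0.001,0,0,0,0,0,0,0,0,0],
)

```text
time: 14.2
tcp_pos: [0.4432, 0.2083, 0.0971]
tool_rot: [-0.0, 1.0, -0.0, -0.0]
contact_force: [0.2, 0.2, -1.1]
width: 0.0162
finger_force: 59.2
```

>>> jog_arm(
  deltas=[0,0,0.0015,0,0,0,0.0015,0,0,0,0.0015,0,0,0,0,0,0,0,0,0],
)

```text
time: 14.62
tcp_pos: [0.4432, 0.2083, 0.0926]
tool_rot: [-0.0, 1.0, -0.0, -0.0]
contact_force: [0.2, -0.2, -0.5]
width: 0.0165
finger_force: 59.2
```

>>> jog_arm(
  deltas=[0,0,0.0015,0,0,0,0.0015,0,0,0,0.0015,0,0,0,0,0,0,0,0,0],
)

```text
time: 15.03
tcp_pos: [0.4432, 0.2083, 0.0881]
tool_rot: [-0.0, 1.0, -0.0, -0.0]
contact_force: [-0.3, -1.1, -1.7]
width: 0.0166
finger_force: 59.2
```

>>> jog_arm(
  deltas=[0,0,0.001,0,0,0,0.001,0,0,0,0.001,0,0,0,0,0,0,0,0,0],
)

```text
time: 15.45
tcp_pos: [0.4432, 0.2083, 0.0851]
tool_rot: [-0.0, 1.0, -0.0, -0.0]
contact_force: [0.2, -0.4, -1.4]
width: 0.0166
finger_force: 59.2
```

>>> jog_arm(
  deltas=[0,0,0.001,0,0,0,0,0,0,0,0,0],
)

```text
time: 15.7
tcp_pos: [0.4432, 0.2083, 0.0842]
tool_rot: [-0.0, 1.0, -0.0, -0.0]
contact_force: [-1.1, 0.4, -0.7]
width: 0.0161
finger_force: 59.2
```

>>> jog_arm(
  deltas=[0,0,0.0007,0,0,0,0,0,0,0,0,0],
)

```text
time: 15.95
tcp_pos: [0.4432, 0.2083, 0.0835]
tool_rot: [-0.0, 1.0, -0.0, 0.0]
contact_force: [-0.4, -0.5, -1.9]
width: 0.0162
finger_force: 59.2
```

>>> jog_arm(
  deltas=[0,0,0.0007,0,0,0,0,0,0,0,0,0],
)

```text
time: 16.2
tcp_pos: [0.4432, 0.2083, 0.0828]
tool_rot: [-0.0, 1.0, -0.0, -0.0]
contact_force: [-0.2, 0.1, -2.0]
width: 0.0159
finger_force: 59.2
```

>>> jog_arm(
  deltas=[0,0,0.0007,0,0,0,0,0,0,0,0,0],
)

```text
time: 16.45
tcp_pos: [0.4432, 0.2083, 0.082]
tool_rot: [-0.0, 1.0, -0.0, -0.0]
contact_force: [0.2, -0.5, -0.5]
width: 0.016
finger_force: 59.2
```

>>> jog_arm(
  deltas=[0,0,0.0006,0,0,0,0,0,0,0,0,0],
)

```text
time: 16.7
tcp_pos: [0.4432, 0.2083, 0.0816]
tool_rot: [-0.0, 1.0, 0.0, 0.0]
contact_force: [-1.7, -0.6, 3.1]
width: 0.0162
finger_force: 59.7
```

The flange contacts the hasp at the predicted height. I'll seat it lightly and then release.

>>> jog_arm(
  deltas=[0,0,0.0004,0,0,0,0,0,0,0,0,0],
)

```text
time: 16.95
tcp_pos: [0.4432, 0.2084, 0.0815]
tool_rot: [-0.0, 1.0, 0.0, 0.0]
contact_force: [-3.7, -2.2, 8.6]
width: 0.0161
finger_force: 60.3
```

>>> jog_arm(
  deltas=[0,0,0,0,0,0,0,0,0,0,0,0,0,0,0,0],
  jaw=0.4,
)

```text
time: 17.28
tcp_pos: [0.4432, 0.2084, 0.081]
tool_rot: [-0.0, 1.0, 0.0, 0.0]
contact_force: [-0.3, 0.5, 0.7]
width: 0.0341
finger_force: 0.0
```

>>> jog_arm(
  deltas=[0,0,-0.01,0,0,0,-0.02,0,0,0,-0.03,0,0,0,-0.03,0,-0.03,0,-0.03,0,-0.03,0,-0.02,0,0,0,0,0,0,0,0,0],
)

```text
time: 17.95
tcp_pos: [0.5037, 0.2083, 0.2219]
tool_rot: [0.0, 1.0, 0.0, 0.001]
contact_force: [0.4, 0.9, -1.1]
width: 0.0341
finger_force: 0.0
```

```bash
python3 - <<'E'
from h import *
m=viewer.camera_model("wrist");a=viewer.snapshot("wrist");b=viewer.snapshot("top")
P=[.4432,.2083]
u,v=proj(m,P+[.071]).astype(int);print(u,v,proj(m,P+[.111]))
w=cv2.resize(a[max(v-80,0):v+80,u-100:u+100],(500,400));c=cv2.resize(b[120:260,240:500],(300,160))
o=np.zeros((400,800,3),np.uint8);o[:,:500]=w;o[:160,500:]=c;cv2.imwrite("pics/f.png",o);print(bot.sense()['contact_force'])
E
```

```text
318 109 [318.95057697 111.07249671]
[-0.5998983  -0.31459908  0.76476042]
```

View pics/f.png

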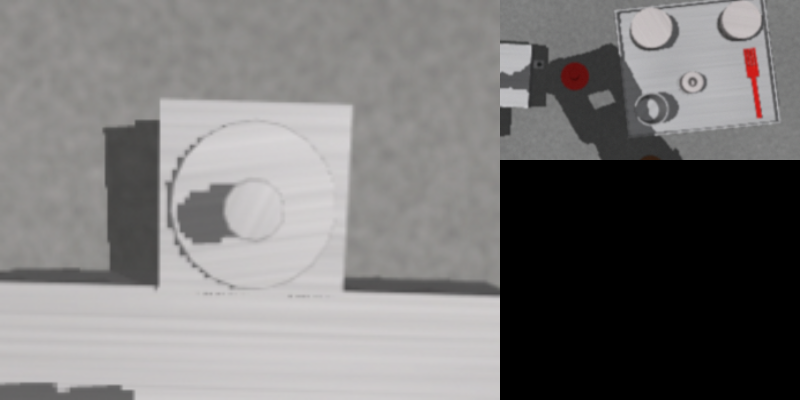

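The final view shows the flange flat on the hasp, the grip upright at crop (254,210), the lid shut and the tray items in place.

```bash
python3 -c "
from plant import bot
print(bot.close_job())"
```

```text
the job is handed in; nothing more can be done
None
```

The lid is shut and the steel pin is fully home and upright with its flange on the hasp; I let go, the final view showed the dabbas, tumbler and fork in place (the spoon was hidden under the lid), and I handed the job in at about 18 s (no verdict shown).

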